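Unstack the samples into their stage carriers

ROBOT

A 6-joint arm with a two-finger parallel gripper is mounted at the origin on the work surface. World frame = base frame: x ahead of the robot, y to its left, z up, the work surface at z = 0. Lengths are in m, angles in rad, forces in N, time in s.
With the tool pointing down it reaches from about 0.2 to 0.875 m from the base axis. Payload 3.4 kg.
Tool frame: the origin (TCP) lies at the very end of the fingers, on their centre line; the grasp point (between the pads) lies 19 mm behind it; z points along the fingers, y is the direction in which the jaws open and shut (so a half turn about z gives the same grasp; the last joint's range is limited). The gripper opens to 94 mm and grips with 3 to 60 N. Pads are 16 mm wide; open, the fingers measure 119 mm over their backs; the gripper's body (75 mm by 177 mm) begins 78 mm behind the grasp point.
Start: joints at [1.143, 0.276, 1.505, -0, 1.361, -0.121], TCP at [0.174, 0.548, 0.205] pointing down, gripper open.
Joint ranges: [-2.89, 2.89], [-0.75, 2.08], [0.22, 2.7], [-1.18, 4.32], [0.11, 2.71], [-2.7, 2.7]. Speed limits (rad/s): [2.57, 2.57, 3.14, 3.14, 3.14, 3.14].

INTERFACE

Orientations are given as a 3x3 rotation matrix whose columns are the frame's x, y, z axes.
In Python, from station import arm gives the robot as it stands.
- The arm moves only by the shell command python3 -m creep 'ROWS' [OPENING] [FORCE]. ROWS is JSON, a list of rows, each a list of 2 entries, a list of its own where there are three numbers: the shift along the tool's x, y, z each as a share of 250 mm, from -1 to 1, then the turn, a rotation vector about the tool's x, y, z each as a share of 360 degrees, from -1 to 1. A call has 1 to 20 rows; each row is the pose to reach, as a shift and turn from the pose commanded when the call began, along the tool's axes at that moment, turning the shorter way round; what a row does not reach only later rows make up. A row lasts 1/8 s, in which the tool goes at most 62.5 mm and 10.7 degrees, less where a joint would pass 70% of its speed; a pose out of reach is approached as far as the arm can. A call with a number of a shift or a turn outside -1 to 1 is refused whole. A call with a gripper value outside its range is refused whole. OPENING is the gripper command: -1 is shut, 1 is fully open, values between are in proportion, set as the call begins (- or left out, the last holds). The fingers move at their own pace and stop on an object; FORCE is the grip in N (left out, the last holds). Time passes only in rows, so rows that repeat a pose let the fingers close. It gives the time, the measured TCP pose, the force and the opening at its end, in the units of the state.
- arm.read_state(): the state, without advancing time (a new reading comes with each control period).
- arm.camera(name): name is "scene" or "top"; returns the picture (480x640x3 uint8, red, green, blue); there is no depth.
- arm.camera_params(name): a dict with "fx", "fy", "cx", "cy" (pixels), "extrinsics" (4x4, takes a point from camera to world coordinates). Camera axes: x right, y down, z forward; pixel columns grow to the right and rows downward; lengths in m; the calibration is good to about 2 mm. A picture is of the moment at which its call begins. camera_params takes no time and is no camera call.
- arm.sign_off(): hands the job in, once; it reports no verdict.
The state is a dict: "time": time; "qpos": joint angles; "qd": joint speeds; "joint_efforts": joint torques, N m; "eef_pos": TCP position; "orientation": TCP orientation; "wrist_force": force on the tool from outside, world axes, zero at the start; "moment": the same for the moment, N m; "opening": finger opening in m.
Only numpy, scipy, OpenCV 4.12 (cv2) and the standard library are available. Lean on these libraries where they do the work, as an engineer would, in place of code of your own. Each camera call takes 0.05 s, during which the arm holds its last target. There are 200 camera calls.

TASK

The sealed samples for this imaging session are in one stack on the microscope bench: take the stack apart and set each sample in the black-topped stage carrier whose recess is made for its shape and size, lying flat in the bottom of the recess. Keep every sample level and set it down gently rather than dropping it, and leave the oil bottle and the objective canister standing where they are.

Things in the scene. Friction and masses are not known exactly. Their poses are not given: they have to be found in the camera images.
- dish_35: Small round culture dish with an amber-orange lid sealed on, 39 mm diameter, 14 mm high; the top of the stack. Loose, about 18 g. Origin: centre of its underside; z up.
- chamber_slide: Chambered microscope slide: a pale glass slide 26 mm (its x) by 76 mm (its y) by 3 mm, carrying a closed chamber block with a dark red lid, 26 mm by 54 mm, whose middle is 8 mm to -y of the origin; 14 mm high in all; the +y end is a bare white writing field. Second from the top of the stack. Loose, about 28 g. Origin: centre of the slide's underside; z up.
- dish_60: Larger round culture dish with a blue lid sealed on, 61 mm diameter, 16 mm high; third from the top of the stack. Loose, about 35 g. Origin: centre of its underside; z up.
- fourwell_plate: Square four-well plate with a green lid sealed on (four paler round marks), 66 mm by 66 mm (along its x and y), 16 mm high; the bottom of the stack, standing on the bench. Loose, about 45 g. Origin: centre of its underside; z up.
- carrier_35: Fixed stage carrier of microplate size, black top on a grey lower plate, 86 mm (its x) by 128 mm (its y) by 13 mm high; origin: centre of its underside, z up. Mid-top is a recess 3 mm deep, its flat grey ledge 10 mm above the bench, mouth chamfered 2 mm, with a bright line round it and a smaller view port below. Its recess is round, 47 mm in diameter: it takes the 39 mm dish.
- carrier_slide: Fixed stage carrier of microplate size, black top on a grey lower plate, 86 mm (its x) by 128 mm (its y) by 13 mm high; origin: centre of its underside, z up. Mid-top is a recess 3 mm deep, its flat grey ledge 10 mm above the bench, mouth chamfered 2 mm, with a bright line round it and a smaller view port below. Its recess is a long rectangle, 34 mm (x) by 84 mm (y): it takes the chambered slide, either way round.
- carrier_60: Fixed stage carrier of microplate size, black top on a grey lower plate, 86 mm (its x) by 128 mm (its y) by 13 mm high; origin: centre of its underside, z up. Mid-top is a recess 3 mm deep, its flat grey ledge 10 mm above the bench, mouth chamfered 2 mm, with a bright line round it and a smaller view port below. Its recess is round, 69 mm in diameter: it takes the 61 mm dish.
- carrier_4well: Fixed stage carrier of microplate size, black top on a grey lower plate, 86 mm (its x) by 128 mm (its y) by 13 mm high; origin: centre of its underside, z up. Mid-top is a recess 3 mm deep, its flat grey ledge 10 mm above the bench, mouth chamfered 2 mm, with a bright line round it and a smaller view port below. Its recess is square, 74 mm by 74 mm (along x and y): it takes the square four-well plate, any of the four ways round.
- oil_bottle: Bystander: small amber bottle of immersion oil with a pale label and black cap, 29 mm diameter, 60 mm high, loose on the bench, light. Origin: centre of its underside.
- objective_case: Bystander: grey canister with a wider black screw lid holding a spare microscope objective, 43 mm diameter, 58 mm high, loose on the bench. Origin: centre of its underside.
Things that resemble listed ones, but are neither listed nor needed, are in the scene too. What is shaped like the dish_60 but pink or red is not meant.

How it is judged:
By the outcome, as a careful person would: the job done as asked, in the order asked, and still so for the second after the job is handed in, with the robot touching nothing.
It also fails if it takes over 99 s, if anything falls off the work surface, if the arm or the gripper's body presses on something with over 40 N, if the wrist force passes 120 N, or if a joint passes its speed limit or range.

## Working session

There is one attempt and no reset: what is moved stays moved. The work goes in short steps, Python scripts to look and compute and a shell command to move; the robot and the scene stay as the last step left them, time stands still between calls to the robot, and variables do not carry over. Pictures are saved under pics/ and viewed, about 12 in all and at most 16, crops included, and the job is handed in when it is done.

```bash
ls; mkdir -p pics; python3 - <<'E'
from station import arm
import cv2,numpy as np
for n in("scene","top"):
    im=arm.camera(n); cv2.imwrite(f"pics/{n}0.png",im[:,:,::-1]); p=arm.camera_params(n); print(n,p["fx"],p["fy"],p["cx"],p["cy"]);print(np.round(p["extrinsics"],4))
s=arm.read_state();print(s["time"],s["eef_pos"],s["orientation"],s["opening"],s["wrist_force"])
E
```

```text
pics
scene 550.0469558029632 550.0469558029632 319.77671593047165 236.3791376645151
[[-0.7654  0.4934 -0.4131  0.9675]
 [ 0.6433  0.5697 -0.5115  0.5027]
 [-0.0171 -0.6573 -0.7534  0.8205]
 [ 0.      0.      0.      1.    ]]
top 590.2468479852014 590.2468479852014 319.5438212908809 246.7321389090518
[[ 0.0106 -0.9971  0.075   0.4671]
 [-0.9999 -0.0103  0.004  -0.0104]
 [-0.0032 -0.075  -0.9972  1.3686]
 [ 0.      0.      0.      1.    ]]
0.1 [0.17344787 0.54768995 0.20471193] [[-9.53307671e-01  3.02000086e-01 -6.58292897e-04]
 [ 3.02000749e-01  9.53306543e-01 -1.47735185e-03]
 [ 1.81394539e-04 -1.60717580e-03 -9.99998692e-01]] 0.09380103751475384 [-0.85842717  0.03463877  0.15052607]
```

View pics/top0.png

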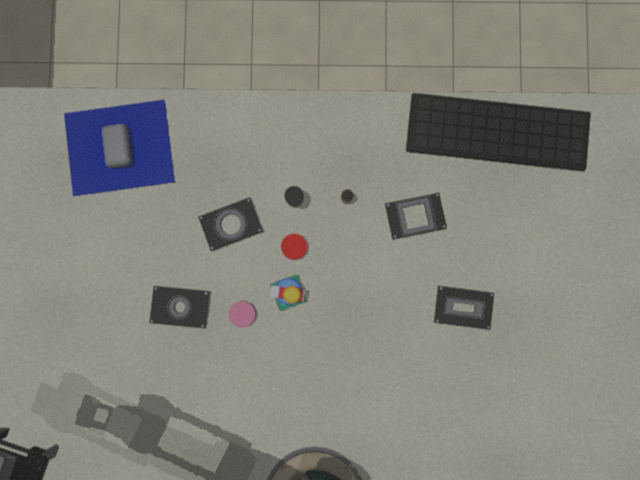

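View pics/scene0.png

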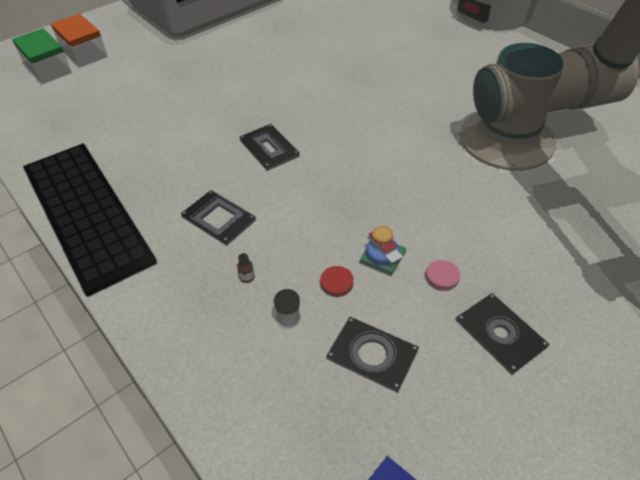

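The top view shows the stack at about (290,293). The round carriers are at (231,224), with the 69 mm recess, and (180,307), with the 47 mm recess. The square-recess carrier is at (416,216) and the slide carrier at (464,307). The canister is at (294,196) and the bottle at (347,196). 

Lookalikes: red dish at (294,247), pink dish at (242,314), and orange and green boxes far off in the scene view at (76,30) and (38,45). By the description I choose the stack with the amber top at (290,293). I'll check that in one crop.

```bash
cat > h.py <<'E'
import numpy as np,cv2
from station import arm
def ray(n,uv,z):
    p=arm.camera_params(n);E=np.array(p["extrinsics"])
    d=E[:3,:3]@np.array([(uv[0]-p["cx"])/p["fx"],(uv[1]-p["cy"])/p["fy"],1]);o=E[:3,3]
    return (o+d*(z-o[2])/d[2])[:2]
def proj(n,P):
    p=arm.camera_params(n);E=np.array(p["extrinsics"]);c=E[:3,:3].T@(np.array(P)-E[:3,3])
    return np.array([p["fx"]*c[0]/c[2]+p["cx"],p["fy"]*c[1]/c[2]+p["cy"]])
def hsv(im): return cv2.cvtColor(im,cv2.COLOR_RGB2HSV)
E
python3 - <<'E'
import cv2,numpy as np
t=cv2.imread("pics/top0.png")[263:323,255:325];s=cv2.imread("pics/scene0.png")[215:280,350:420]
a=cv2.resize(t,(390,360),interpolation=cv2.INTER_CUBIC);b=cv2.resize(s,(390,360),interpolation=cv2.INTER_CUBIC)
cv2.imwrite("pics/c1.png",np.hstack([a,b]))
E
python3 - <<'E'
from h import *
for n in("top","scene"):
    im=cv2.cvtColor(cv2.imread(f"pics/{n}0.png"),cv2.COLOR_BGR2RGB);g=cv2.cvtColor(im,cv2.COLOR_RGB2GRAY)
    _,lab,st,ce=cv2.connectedComponentsWithStats((g<70).astype(np.uint8))
    for i in range(1,len(st)):
        if 150<st[i,4]<8000:
            c,_=cv2.findContours((lab==i).astype(np.uint8),0,2)
            b=cv2.minAreaRect(c[0]); q=np.array([ray(n,p,.013) for p in cv2.boxPoints(b)])
            e=q[1]-q[0];f=q[2]-q[1];L=e if np.linalg.norm(e)>np.linalg.norm(f) else f
            print(n,np.round(b[0],1),st[i,4],"xy",np.round(q.mean(0),4),"len",np.round([np.linalg.norm(e),np.linalg.norm(f)],3),"long ang",round(np.degrees(np.arctan2(L[1],L[0])),1))
E
```

```text
top [118.6 147.4] 7224 xy [0.7973 0.4668] len [0.238 0.197] long ang -82.2
top [294. 196.] 281 xy [0.6864 0.0556] len [0.039 0.043] long ang -134.6
top [429.5 213. ] 382 xy [ 0.65   -0.2582] len [0.061 0.082] long ang -169.0
top [230.3 223.9] 1109 xy [0.6199 0.2018] len [0.127 0.084] long ang -68.6
top [397.6 219.4] 353 xy [ 0.6343 -0.1844] len [0.041 0.083] long ang -168.0
top [179.5 306.8] 1563 xy [0.4282 0.3141] len [0.082 0.129] long ang -95.4
top [463.6 307.3] 1286 xy [ 0.4339 -0.3353] len [0.082 0.128] long ang -96.8
top [ 28.5 454. ] 1542 xy [0.0954 0.6442] len [0.11  0.129] long ang -89.4
top [316.  473.5] 401 xy [ 0.06   -0.0023] len [0.116 0.024] long ang -89.3
scene [200.5  17.5] 953 xy [ 0.2322 -0.9538] len [0.447 0.214] long ang 137.9
scene [473.3   9.3] 599 xy [-0.4113 -0.44  ] len [0.13  0.116] long ang -147.9
scene [75.4 37.3] 216 xy [ 0.5672 -1.094 ] len [0.097 0.149] long ang 128.6
scene [38.4 54.3] 241 xy [ 0.6843 -1.0752] len [0.103 0.15 ] long ang 129.5
scene [269. 146.] 1080 xy [ 0.435 -0.334] len [0.103 0.17 ] long ang 81.2
scene [217.7 216.4] 1064 xy [ 0.6456 -0.2244] len [0.1   0.161] long ang 101.1
scene [377.5 262.8] 179 xy [0.4855 0.0748] len [0.027 0.063] long ang 110.7
scene [244.5 263.5] 217 xy [ 0.6746 -0.0866] len [0.025 0.045] long ang 54.7
scene [286.5 301.5] 490 xy [0.6673 0.0325] len [0.041 0.049] long ang 51.4
scene [501.5 331.5] 2919 xy [0.4289 0.3143] len [0.099 0.142] long ang 82.4
scene [371.9 352.3] 2308 xy [0.6219 0.2021] len [0.093 0.134] long ang 109.6
scene [392. 468.] 529 xy [0.7282 0.3561] len [0.03  0.063] long ang 139.6
```

View pics/c1.png

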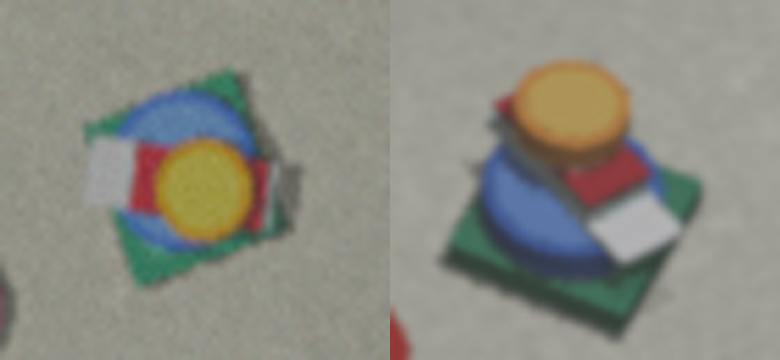

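The crop confirms it: amber dish on a red slide (white end to the left), then the blue dish, then the green plate. Next I'll refine the carrier centres and the amber dish.

```bash
cat >> h.py <<'E'
def blobs(n,m):
    _,lab,st,ce=cv2.connectedComponentsWithStats(m.astype(np.uint8))
    return sorted([(st[i,4],ce[i],(lab==i).astype(np.uint8)) for i in range(1,len(st)) if st[i,4]>40],key=lambda t:-t[0])
def near(n,m,uv,r=45):
    k=np.zeros(m.shape,np.uint8);cv2.circle(k,(int(uv[0]),int(uv[1])),r,1,-1);return m&(k>0)
def plan(xyz,ydeg):
    "shift/turn shares from the present pose to TCP xyz with jaw axis at ydeg (mod 180)"
    s=arm.read_state();R=np.array(s["orientation"]);p=np.array(s["eef_pos"])
    cur=np.degrees(np.arctan2(R[1,1],R[0,1]));d=(ydeg-cur+90)%180-90
    a=np.radians(cur+d);T=np.array([[np.sin(a),np.cos(a),0],[-np.cos(a),np.sin(a),0],[0,0,-1]])
    from scipy.spatial.transform import Rotation as Ro
    rv=Ro.from_matrix(R.T@T).as_rotvec()
    print("t",round(s["time"],2),"tcp",np.round(p,4),"yaw",round(cur,1),"q6",round(s["qpos"][5],2),"open",round(s["opening"],4))
    print(" shift",np.round(R.T@(np.array(xyz)-p)/.25,3),"turn",np.round(rv/2/np.pi,4),"dturn",round(d,1),"rows>=",round(max(np.linalg.norm(np.array(xyz)-p)/.0625,abs(d)/10.7),1))
E
python3 - <<'E'
from h import *
guess={"c35":(.428,.314),"c60":(.621,.202),"c4":(.645,-.223),"cs":(.434,-.335)}
for n in("top","scene"):
    im=cv2.cvtColor(cv2.imread(f"pics/{n}0.png"),cv2.COLOR_BGR2RGB);g=cv2.cvtColor(im,cv2.COLOR_RGB2GRAY);H=hsv(im)
    for k,v in guess.items():
        m=near(n,(g<75),proj(n,(*v,.013)),75 if n=="scene" else 42).astype(np.uint8)
        m=cv2.morphologyEx(m,cv2.MORPH_CLOSE,np.ones((9,9)));b=blobs(n,m)[0]
        c,_=cv2.findContours(b[2],0,2);h=cv2.convexHull(c[0])
        w=np.array([ray(n,p[0],.013) for p in h]);r=cv2.minAreaRect((w*1000).astype(np.float32))
        bx=cv2.boxPoints(r);e=bx[1]-bx[0];f=bx[2]-bx[1];L=e if np.hypot(*e)>np.hypot(*f) else f
        # recess: non-dark inside
        ins=cv2.fillPoly(np.zeros_like(m),[h],1);ins=cv2.erode(ins,np.ones((5,5)))
        rec=blobs(n,cv2.morphologyEx(((g>=62)&(ins>0)).astype(np.uint8),cv2.MORPH_OPEN,np.ones((3,3))))[0]
        cc,_=cv2.findContours(rec[2],0,2);wr=np.array([ray(n,p[0],.013) for p in cc[0]]);rr=cv2.minAreaRect((wr*1000).astype(np.float32))
        print(n,k,np.round(r[0],1),np.round(r[1],0),"ang",round(np.degrees(np.arctan2(L[1],L[0]))%180,1),"recess",np.round(rr[0],1),np.round(rr[1],0))
    a=(H[...,0]>10)&(H[...,0]<32)&(H[...,1]>110)
    b=blobs(n,near(n,a,proj(n,(.476,.056,.06)),30))[0];e=b[1];c,_=cv2.findContours(b[2],0,2)
    w=np.array([ray(n,p[0],.06) for p in c[0]]);print(n,"amber",e,b[0],np.round(ray(n,e,.06),4),np.round((w.max(0)+w.min(0))/2,4),w.max(0)-w.min(0))
    # red lid and white field
    r=near(n,((H[...,0]<8)|(H[...,0]>170))&(H[...,1]>90),proj(n,(.476,.056,.046)),24)
    y,x=np.nonzero(r);print(" red",x.mean(),y.mean(),len(x),[np.round(ray(n,q[0],.046),3) for q in cv2.convexHull(np.c_[x,y].astype(np.int32))][::3])
E
```

```text
top c35 [428.1 314. ] [129.  83.] ang 85.1 recess [427.6 316.3] [55. 53.]
top c60 [619.9 201.8] [ 85. 127.] ang 111.2 recess [619.8 202.5] [75. 79.]
top c4 [ 643.2 -225.6] [ 84. 127.] ang 102.2 recess [ 643.5 -226.6] [75. 84.]
top cs [ 433.5 -335.4] [127.  83.] ang 83.4 recess [ 433.4 -336.6] [91. 43.]
top amber [291.38528139 294.32034632] 231 [0.4594 0.056 ] [0.4591 0.0558] [0.0331814  0.03773626]
 red 287.8767123287671 293.2328767123288 73 [array([0.456, 0.033]), array([0.453, 0.087]), array([0.475, 0.082])]
scene c35 [430.3 316.3] [128.  90.] ang 85.1 recess [430.  315.6] [47. 50.]
scene c60 [622.2 204.2] [ 89. 127.] ang 111.4 recess [620.3 204.2] [70. 76.]
scene c4 [ 645.6 -222.2] [ 89. 133.] ang 102.0 recess [ 645.  -223.4] [76. 77.]
scene cs [ 437.  -332.3] [136.  88.] ang 83.7 recess [ 433.7 -336. ] [88. 41.]
scene amber [382.18771331 234.80546075] 293 [0.4614 0.0584] [0.4606 0.0585] [0.0389071  0.04178473]
 red 386.8829787234043 245.54255319148936 94 [array([0.454, 0.085]), array([0.473, 0.084]), array([0.47 , 0.036]), array([0.45 , 0.072])]
```

```bash
python3 -c "
from h import *
plan((.460,.057,.11),-8)"
```

```text
Traceback (most recent call last):
  File "h.py", line 22, in plan
    rv=Ro.from_matrix(R.T@T).as_rotvec()
       ~~~~~~~~~~~~~~^^^^^^^
  File "scipy/spatial/transform/_rotation.pyx", line 1143, in scipy.spatial.transform._rotation.Rotation.from_matrix
ValueError: Non-positive determinant (left-handed or null coordinate frame) in rotation matrix 0: [[-1.66386914e-01 -9.86060527e-01 -1.81394539e-04]
 [-9.86059318e-01  1.66386414e-01  1.60717580e-03]
 [ 1.55459103e-03 -4.46278797e-04  9.99998692e-01]].
```

```bash
sed -i 's/\[\[np.sin(a),np.cos(a),0\],\[-np.cos(a),np.sin(a),0\]/[[-np.sin(a),np.cos(a),0],[np.cos(a),np.sin(a),0]/' h.py; python3 -c "
from h import *
plan((.460,.057,.11),-8)"
```

```text
t 0.1 tcp [0.1734 0.5477 0.2047] yaw 72.4 q6 -0.12 open 0.0938
 shift [-1.686 -1.524  0.381] turn [-2.000e-04  2.000e-04  2.234e-01] dturn -80.4 rows>= 9.2
```

```bash
python3 -m creep '[[[-1,-0.9,0.2],[0,0,0.223]],[[-1,-0.9,0.2],[0,0,0.223]],[[-1,-0.9,0.2],[0,0,0.223]],[[-1,-0.9,0.2],[0,0,0.223]],[[-1,-0.9,0.2],[0,0,0.223]],[[-1,-0.9,0.2],[0,0,0.223]],[[-1,-0.9,0.2],[0,0,0.223]],[[-1,-0.9,0.2],[0,0,0.223]]]' 0.4 15; python3 -c "
from h import *
plan((.460,.057,.11),-8)"
```

```text
time: 1.1
eef_pos: [0.344, 0.2575, 0.1551]
orientation: [[0.142, 0.99, -0.001], [0.99, -0.142, -0.0], [-0.0, -0.001, -1.0]]
wrist_force: [-0.6, -0.8, -1.3]
opening: 0.0655
t 1.1 tcp [0.344  0.2575 0.1551] yaw -8.1 q6 0.62 open 0.0655
 shift [-0.728  0.573  0.18 ] turn [-0.0001  0.0001 -0.0004] dturn 0.1 rows>= 3.8
```

```bash
python3 -m creep '[[[-0.728,0.573,0.18],[0,0,0]],[[-0.728,0.573,0.18],[0,0,0]],[[-0.728,0.573,0.18],[0,0,0]],[[-0.728,0.573,0.18],[0,0,0]],[[-0.728,0.573,0.18],[0,0,0]],[[-0.728,0.573,0.18],[0,0,0]]]'; python3 - <<'E'
from h import *
plan((.460,.057,.052),-8)
ims=[]
for n,P in(("top",(.46,.057,.08)),("scene",(.46,.057,.08))):
    im=arm.camera(n);u,v=proj(n,P).astype(int);c=im[v-50:v+50,u-50:u+50];print(n,u,v);ims.append(cv2.resize(c,(400,400),interpolation=cv2.INTER_CUBIC))
cv2.imwrite("pics/g1.png",np.hstack(ims)[:,:,::-1])
E
```

```text
time: 1.85
eef_pos: [0.4603, 0.0586, 0.1101]
orientation: [[0.138, 0.99, -0.002], [0.991, -0.138, 0.001], [0.0, -0.002, -1.0]]
wrist_force: [0.6, 0.0, 0.6]
opening: 0.0656
t 1.85 tcp [0.4603 0.0586 0.1101] yaw -7.9 q6 0.11 open 0.0656
 shift [-0.007  0.     0.233] turn [-0.0003 -0.0001  0.0003] dturn -0.1 rows>= 0.9
top 290 294
scene 382 226
```

View pics/g1.png

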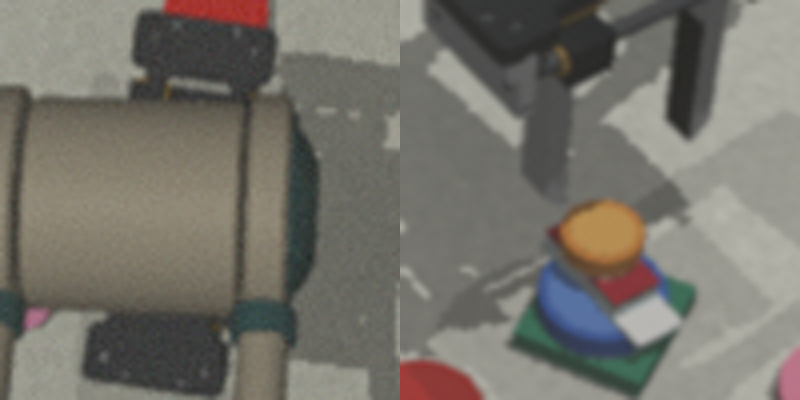

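The arm hides the top view. In the scene crop, the fingertips straddle the amber dish, about 44 px above and clear of it. I'll descend and grip.

```bash
python3 -c "
from h import *
print(proj('scene',(.4603,.0586,.110)),'seen 387.8 216.7')"
python3 -m creep '[[[-0.005,0,0.1],[0,0,0]],[[-0.005,0,0.18],[0,0,0]],[[-0.005,0,0.233],[0,0,0]],[[-0.005,0,0.233],[0,0,0]],[[-0.005,0,0.233],[0,0,0]]]'; python3 -m creep '[[[0,0,0],[0,0,0]],[[0,0,0],[0,0,0]],[[0,0,0],[0,0,0]],[[0,0,0],[0,0,0]],[[0,0,0],[0,0,0]],[[0,0,0],[0,0,0]]]' -1 12
```

```text
[384.66732558 215.89863439] seen 387.8 216.7
time: 2.58
eef_pos: [0.4614, 0.0574, 0.0528]
orientation: [[0.136, 0.991, 0.001], [0.991, -0.136, 0.0], [0.0, 0.001, -1.0]]
wrist_force: [-0.2, -0.1, 0.4]
opening: 0.0656
time: 3.32
eef_pos: [0.4611, 0.057, 0.0524]
orientation: [[0.137, 0.991, 0.0], [0.991, -0.137, 0.0], [0.0, 0.0, -1.0]]
wrist_force: [-1.0, -0.5, 2.5]
opening: 0.0385
```

```bash
python3 -m creep '[[[0,0,-0.03],[0,0,0]],[[0,0,-0.1],[0,0,0]],[[0,0,-0.2],[0,0,0]],[[0,0,-0.2],[0,0,0]]]'; python3 - <<'E'
from h import *
plan((.429,.315,.0165),-8)
im=arm.camera("scene");cv2.imwrite("pics/s1.png",im[180:330,300:500,::-1])
E
```

```text
time: 3.82
eef_pos: [0.4625, 0.0571, 0.1038]
orientation: [[0.137, 0.991, 0.004], [0.991, -0.137, 0.0], [0.001, 0.004, -1.0]]
wrist_force: [0.4, -0.0, -0.4]
opening: 0.0386
t 3.83 tcp [0.4625 0.0571 0.1038] yaw -7.9 q6 0.11 open 0.0386
 shift [ 1.003 -0.275  0.349] turn [ 0.0007 -0.0001  0.0004] dturn -0.1 rows>= 4.4
```

```bash
python3 -m creep '[[[0.15,-0.04,0],[0,0,0]],[[0.4,-0.11,0],[0,0,0]],[[0.65,-0.18,0],[0,0,0]],[[0.9,-0.25,0],[0,0,0]],[[1,-0.275,0.1],[0,0,0]],[[1,-0.275,0.2],[0,0,0]],[[1,-0.275,0.2],[0,0,0]],[[1,-0.275,0.2],[0,0,0]]]'; python3 - <<'E'
from h import *
plan((.429,.315,.0165),-8)
im=arm.camera("scene");cv2.imwrite("pics/s2.png",np.vstack([cv2.resize(cv2.imread("pics/s1.png"),(600,300))[0:300,:600],cv2.resize(im[240:390,400:600,::-1],(600,300))]))
E
```

```text
time: 4.88
eef_pos: [0.4271, 0.3138, 0.0522]
orientation: [[0.137, 0.991, -0.0], [0.991, -0.137, -0.0], [-0.0, -0.0, -1.0]]
wrist_force: [-0.0, -0.2, 0.3]
opening: 0.0384
t 4.88 tcp [0.4271 0.3138 0.0522] yaw -7.9 q6 0.64 open 0.0384
 shift [0.006 0.007 0.143] turn [-0.0001  0.      0.0003] dturn -0.1 rows>= 0.6
```

View pics/s2.png

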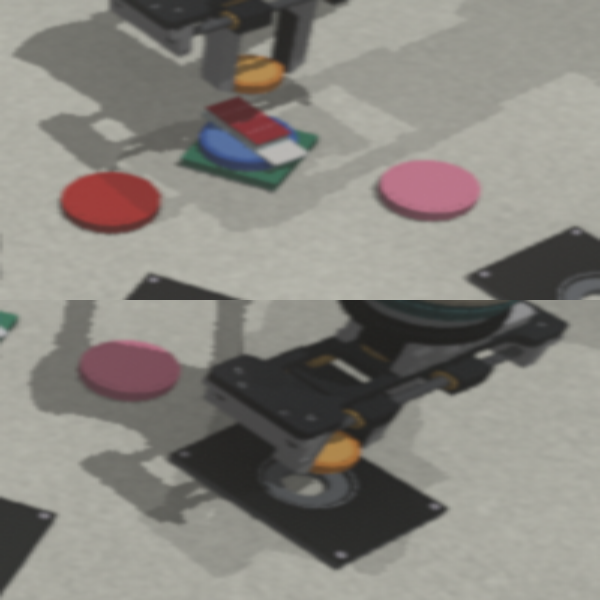

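The top half shows the amber dish held clear of an intact stack. The bottom half shows it above the small round recess at about (300,485). Now I'll lower it.

```bash
python3 -m creep '[[[0.005,0.006,0.05],[0,0,0]],[[0.005,0.006,0.1],[0,0,0]],[[0.005,0.006,0.125],[0,0,0]],[[0.005,0.006,0.135],[0,0,0]],[[0.005,0.006,0.143],[0,0,0]],[[0.005,0.006,0.143],[0,0,0]],[[0.005,0.006,0.143],[0,0,0]]]'
```

```text
time: 5.8
eef_pos: [0.4288, 0.3153, 0.0167]
orientation: [[0.137, 0.991, 0.001], [0.991, -0.137, 0.0], [0.0, 0.0, -1.0]]
wrist_force: [0.6, 0.3, -0.5]
opening: 0.0383
```

```bash
python3 -m creep '[[[0,0,0.002],[0,0,0]],[[0,0,0.003],[0,0,0]],[[0,0,0.003],[0,0,0]]]'; python3 -m creep '[[[0,0,0],[0,0,0]],[[0,0,0],[0,0,0]],[[0,0,0],[0,0,0]],[[0,0,-0.05],[0,0,0]],[[0,0,-0.2],[0,0,0]],[[0,0,-0.4],[0,0,0]],[[-0.3,0,-0.4],[0,0,0]],[[-0.5,-0.2,-0.4],[0,0,0]],[[-0.5,-0.3,-0.4],[0,0,0]],[[-0.5,-0.5,-0.4],[0,0,0]],[[-0.5,-0.5,-0.4],[0,0,0]]]' 0.3; python3 - <<'E'
from h import *
im=arm.camera("top");sc=arm.camera("scene");cv2.imwrite("pics/top2.png",im[:,:,::-1]);cv2.imwrite("pics/scene2.png",sc[:,:,::-1])
u,v=proj("top",(.46,.06,.046)).astype(int);a=cv2.resize(im[v-50:v+50,u-50:u+50],(400,400),interpolation=cv2.INTER_CUBIC)
u,v=proj("scene",(.46,.06,.046)).astype(int);b=cv2.resize(sc[v-50:v+50,u-50:u+50],(400,400),interpolation=cv2.INTER_CUBIC)
cv2.imwrite("pics/v2.png",np.hstack([a,b])[:,:,::-1]);cv2.imwrite("pics/v3.png",cv2.resize(sc[270:390,430:570],(560,480))[:,:,::-1])
E
```

```text
time: 6.18
eef_pos: [0.4288, 0.3153, 0.0164]
orientation: [[0.137, 0.991, 0.001], [0.991, -0.137, 0.0], [0.001, 0.001, -1.0]]
wrist_force: [-0.4, -0.7, 5.3]
opening: 0.0383
time: 7.55
eef_pos: [0.2843, 0.2078, 0.1161]
orientation: [[0.135, 0.991, -0.001], [0.991, -0.135, -0.0], [-0.0, -0.001, -1.0]]
wrist_force: [0.1, 0.7, 0.4]
opening: 0.0613
```

View pics/v2.png

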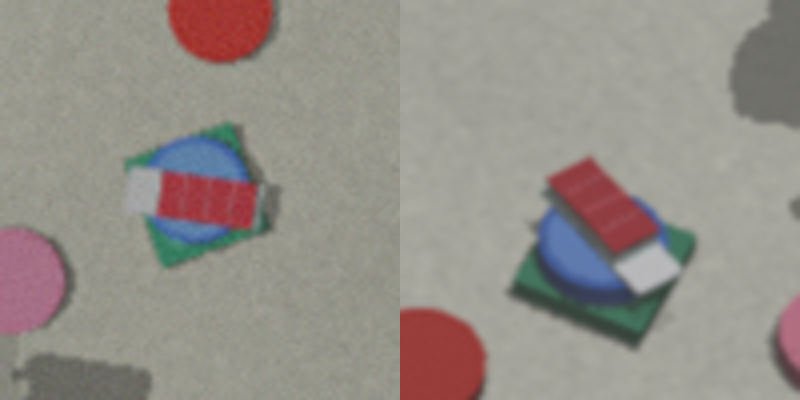

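View pics/v3.png

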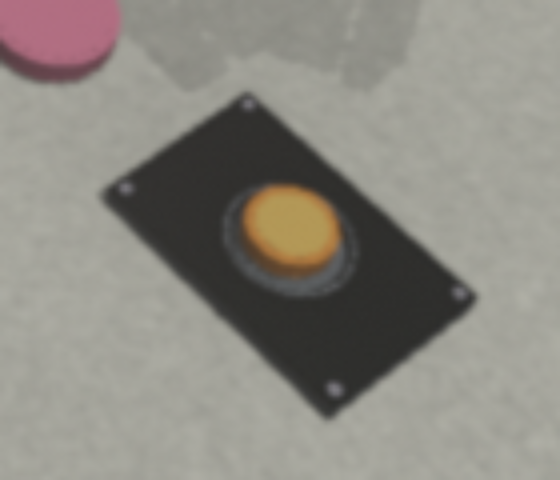

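The right crop shows the slide on the stack with its white end at lower right, (645,268). The amber dish sits in the small recess, slightly towards the back. Next I'll measure how well it fits, and the red lid's pose.

```bash
python3 - <<'E'
from h import *
for n in("top","scene"):
    im=cv2.cvtColor(cv2.imread(f"pics/{n}2.png"),cv2.COLOR_BGR2RGB);H=hsv(im)
    a=(H[...,0]>10)&(H[...,0]<32)&(H[...,1]>110)
    b=blobs(n,near(n,a,proj(n,(.429,.315,.024)),30))[0];print(n,"amber",b[0],np.round(ray(n,b[1],.024),4))
    r=near(n,((H[...,0]<8)|(H[...,0]>170))&(H[...,1]>90)&(H[...,2]>90),proj(n,(.46,.055,.046)),22)
    b=blobs(n,r)[0];c,_=cv2.findContours(b[2],0,2)
    w=np.array([ray(n,p[0],.046) for p in c[0]])*1000;q=cv2.minAreaRect(w.astype(np.float32));bx=cv2.boxPoints(q);e=bx[1]-bx[0];f=bx[2]-bx[1];L=e if np.hypot(*e)>np.hypot(*f) else f
    print(" red",b[0],np.round(ray(n,b[1],.046),4),np.round(q[0],1),np.round(q[1],1),round(np.degrees(np.arctan2(L[1],L[0]))%180,1))
plan((.46,.055,.10),-8)
E
```

```text
top amber 239 [0.4289 0.314 ]
 red 258 [0.4609 0.0589] [460.9  59. ] [52.9 24.2] 81.9
scene amber 434 [0.4295 0.315 ]
 red 295 [0.4611 0.0598] [461.   59.3] [52.7 25.1] 81.7
t 7.65 tcp [0.2886 0.2088 0.1167] yaw -7.8 q6 0.57 open 0.0609
 shift [-0.517  0.763  0.068] turn [ 0.0005 -0.0002  0.0005] dturn -0.2 rows>= 3.7
```

```bash
python3 -m creep '[[[-0.13,0.19,0],[0,0,0]],[[-0.27,0.39,0],[0,0,0]],[[-0.4,0.57,0],[0,0,0]],[[-0.49,0.765,0.05],[0,0,0]],[[-0.49,0.765,0.1],[0,0,0]],[[-0.49,0.765,0.1],[0,0,0]],[[-0.49,0.765,0.1],[0,0,0]]]' 0.1; python3 -c "
from h import *
plan((.4615,.062,.0375),-8.2)"
```

```text
time: 8.52
eef_pos: [0.4598, 0.0615, 0.0908]
orientation: [[0.136, 0.991, -0.001], [0.991, -0.136, 0.0], [0.0, -0.001, -1.0]]
wrist_force: [0.5, 0.3, -0.1]
opening: 0.0516
t 8.53 tcp [0.4598 0.0615 0.0908] yaw -7.8 q6 0.12 open 0.0516
 shift [0.003 0.007 0.213] turn [-0.0001 -0.      0.0011] dturn -0.4 rows>= 0.9
```

```bash
python3 -m creep '[[[0.003,0.006,0.1],[0,0,0.001]],[[0.003,0.006,0.17],[0,0,0.001]],[[0.003,0.006,0.213],[0,0,0.001]],[[0.003,0.006,0.213],[0,0,0.001]],[[0.003,0.006,0.213],[0,0,0.001]]]';python3 -m creep '[[[0,0,0],[0,0,0]],[[0,0,0],[0,0,0]],[[0,0,0],[0,0,0]],[[0,0,0],[0,0,0]],[[0,0,0],[0,0,0]],[[0,0,0],[0,0,0]]]' -1 12;  python3 -m creep '[[[0,0,-0.02],[0,0,0]],[[0,0,-0.07],[0,0,0]],[[0,0,-0.2],[0,0,0]],[[0,0,-0.3],[0,0,0]],[[0,0,-0.3],[0,0,0]]]'; python3 -c "
from h import *
plan((.434,-.339,.11),-6.5)"
```

```text
time: 9.15
eef_pos: [0.4625, 0.0617, 0.0382]
orientation: [[0.142, 0.99, 0.001], [0.99, -0.142, 0.0], [0.0, 0.001, -1.0]]
wrist_force: [0.1, 0.2, -0.1]
opening: 0.0514
time: 9.9
eef_pos: [0.4622, 0.0614, 0.0376]
orientation: [[0.143, 0.99, 0.0], [0.99, -0.143, 0.0], [0.0, 0.0, -1.0]]
wrist_force: [-0.6, -0.2, 3.2]
opening: 0.0256
time: 10.52
eef_pos: [0.4638, 0.0615, 0.1146]
orientation: [[0.143, 0.99, 0.005], [0.99, -0.143, 0.0], [0.001, 0.005, -1.0]]
wrist_force: [-0.1, -0.8, 0.3]
opening: 0.0258
t 10.53 tcp [0.4638 0.0615 0.1146] yaw -8.2 q6 0.13 open 0.0258
 shift [-1.603  0.111  0.018] turn [ 0.0008 -0.0001 -0.0048] dturn 1.7 rows>= 6.4
```

```bash
python3 -m creep '[[[-0.1,0.005,0],[0,0,0]],[[-0.3,0.02,0],[0,0,-0.002]],[[-0.54,0.04,0],[0,0,-0.004]],[[-0.78,0.05,0],[0,0,-0.005]],[[-1,0.07,0],[0,0,-0.005]],[[-1,0.07,0],[0,0,-0.005]],[[-1,0.07,0],[0,0,-0.005]]]'; python3 -c "
from h import *
plan((.4332,-.3412,.06),-6.5)"
```

```text
time: 11.4
eef_pos: [0.4427, -0.1876, 0.1115]
orientation: [[0.113, 0.994, -0.002], [0.994, -0.113, 0.002], [0.002, -0.002, -1.0]]
wrist_force: [0.3, -0.5, 0.1]
opening: 0.0257
t 11.4 tcp [ 0.4427 -0.1876  0.1115] yaw -6.5 q6 -0.43 open 0.0257
 shift [-0.615  0.032  0.205] turn [-0.0003 -0.0003  0.0001] dturn -0.0 rows>= 2.6
```

```bash
python3 -m creep '[[[-0.15,0.01,0.03],[0,0,0]],[[-0.35,0.02,0.1],[0,0,0]],[[-0.53,0.03,0.15],[0,0,0]],[[-0.615,0.03,0.2],[0,0,0]],[[-0.615,0.03,0.2],[0,0,0]],[[-0.615,0.03,0.2],[0,0,0]]]'; python3 - <<'E'
from h import *
plan((.4332,-.3412,.0157),-6.5)
im=arm.camera("scene");u,v=proj("scene",(.434,-.336,.02)).astype(int);cv2.imwrite("pics/v4.png",cv2.resize(im[v-50:v+50,u-60:u+60],(600,500),interpolation=cv2.INTER_CUBIC)[:,:,::-1])
E
```

```text
time: 12.15
eef_pos: [0.4339, -0.3399, 0.0625]
orientation: [[0.111, 0.994, -0.001], [0.994, -0.111, 0.002], [0.002, -0.001, -1.0]]
wrist_force: [-1.0, 0.2, -0.7]
opening: 0.0257
t 12.15 tcp [ 0.4339 -0.3399  0.0625] yaw -6.3 q6 -0.68 open 0.0257
 shift [-0.006 -0.002  0.187] turn [-0.0001 -0.0003  0.0004] dturn -0.2 rows>= 0.7
```

View pics/v4.png

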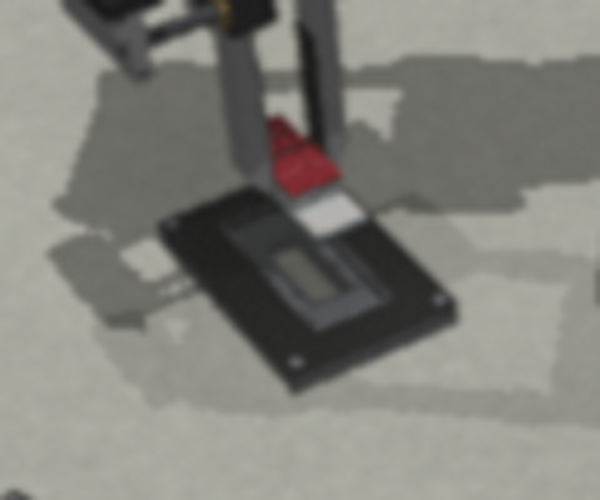

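The slide is held level and in line with the long recess; its white end is at (335,212). Now I'll lower it.

```bash
python3 -m creep '[[[-0.005,-0.002,0.06],[0,0,0]],[[-0.005,-0.002,0.12],[0,0,0]],[[-0.005,-0.002,0.16],[0,0,0]],[[-0.005,-0.002,0.173],[0,0,0]],[[-0.005,-0.002,0.18],[0,0,0]],[[-0.005,-0.002,0.184],[0,0,0]],[[-0.005,-0.002,0.187],[0,0,0]],[[-0.005,-0.002,0.187],[0,0,0]]]'
```

```text
time: 13.2
eef_pos: [0.4333, -0.3434, 0.0159]
orientation: [[0.112, 0.994, 0.0], [0.994, -0.112, -0.0], [-0.0, 0.0, -1.0]]
wrist_force: [0.1, -0.4, -0.8]
opening: 0.0257
```

```bash
python3 -m creep '[[[0,0,0.002],[0,0,0]],[[0,0,0.002],[0,0,0]]]'
```

```text
time: 13.45
eef_pos: [0.4334, -0.3434, 0.0157]
orientation: [[0.112, 0.994, 0.0], [0.994, -0.112, -0.0], [-0.0, 0.0, -1.0]]
wrist_force: [-0.2, 0.3, 4.4]
opening: 0.0259
```

```bash
python3 -m creep '[[[0,0,0],[0,0,0]],[[0,0,0],[0,0,0]],[[0,0,0],[0,0,0]],[[0,0,-0.05],[0,0,0]],[[0,0,-0.2],[0,0,0]],[[0,0,-0.4],[0,0,0]],[[0.1,-0.2,-0.4],[0,0,0]],[[0.2,-0.35,-0.4],[0,0,0]],[[0.4,-0.5,-0.4],[0,0,0]],[[0.6,-0.5,-0.4],[0,0,0]],[[0.6,-0.5,-0.4],[0,0,0]]]' 0.3; python3 - <<'E'
from h import *
for n in("top","scene"):
    im=arm.camera(n);cv2.imwrite(f"pics/{n}3.png",im[:,:,::-1]);H=hsv(im)
    r=near(n,((H[...,0]<8)|(H[...,0]>170))&(H[...,1]>90)&(H[...,2]>70),proj(n,(.434,-.345,.024)),30)
    b=blobs(n,r)[0];c,_=cv2.findContours(b[2],0,2)
    w=np.array([ray(n,p[0],.024) for p in c[0]])*1000;q=cv2.minAreaRect(w.astype(np.float32));bx=cv2.boxPoints(q);e=bx[1]-bx[0];f=bx[2]-bx[1];L=e if np.hypot(*e)>np.hypot(*f) else f
    print(n," red",b[0],np.round(ray(n,b[1],.024),4),np.round(q[0],1),np.round(q[1],1),round(np.degrees(np.arctan2(L[1],L[0]))%180,1))
    bl=near(n,(H[...,0]>100)&(H[...,0]<125)&(H[...,1]>80),proj(n,(.46,.06,.032)),35)
    b=blobs(n,bl)[0];c,_=cv2.findContours(b[2],0,2)
    w=np.array([ray(n,p[0],.032) for p in c[0]])*1000;q=cv2.minEnclosingCircle(w.astype(np.float32));print("  blue",b[0],ray(n,b[1],.032),q)
    gr=near(n,(H[...,0]>60)&(H[...,0]<95)&(H[...,1]>80),proj(n,(.46,.06,.016)),40);gr=(gr|(b[2]>0)).astype(np.uint8)
    b=blobs(n,gr)[0];c,_=cv2.findContours(b[2],0,2);w=np.array([ray(n,p[0],.016) for p in c[0]])*1000;q=cv2.minAreaRect(w.astype(np.float32));print("  green(hull w/ blue)",q)
im=arm.camera("scene");u,v=proj("scene",(.434,-.336,.02)).astype(int);u2,v2=proj("scene",(.46,.06,.02)).astype(int)
t=cv2.imread("pics/top3.png")[:,:,::-1];u3,v3=proj("top",(.434,-.336,.02)).astype(int);u4,v4=proj("top",(.46,.06,.02)).astype(int)
cr=lambda I,u,v:cv2.resize(I[v-35:v+35,u-45:u+45],(390,300),interpolation=cv2.INTER_CUBIC)
cv2.imwrite("pics/v5.png",np.vstack([np.hstack([cr(im,u,v),cr(im,u2,v2)]),np.hstack([cr(t,u3,v3),cr(t,u4,v4)])])[:,:,::-1])
E
```

```text
time: 14.82
eef_pos: [0.3249, -0.1774, 0.1159]
orientation: [[0.108, 0.994, 0.001], [0.994, -0.108, 0.0], [0.0, 0.001, -1.0]]
wrist_force: [0.5, -0.6, -0.3]
opening: 0.0613
top  red 275 [ 0.4327 -0.3457] [ 432.5 -345.7] [53.5 26.3] 83.5
  blue 569 [0.46664119 0.06616944] ((466.8368225097656, 66.24040222167969), 30.49155044555664)
  green(hull w/ blue) ((464.17083740234375, 66.79631805419922), (65.12281799316406, 64.51872253417969), 20.526565551757812)
scene  red 196 [ 0.4317 -0.3466] [ 431.8 -347.1] [57.8 26.2] 84.3
  blue 719 [0.46886187 0.06947538] ((469.4241943359375, 68.83513641357422), 34.099403381347656)
  green(hull w/ blue) ((460.2488708496094, 63.75416564941406), (73.99691772460938, 68.17269897460938), 21.441429138183594)
```

View pics/v5.png

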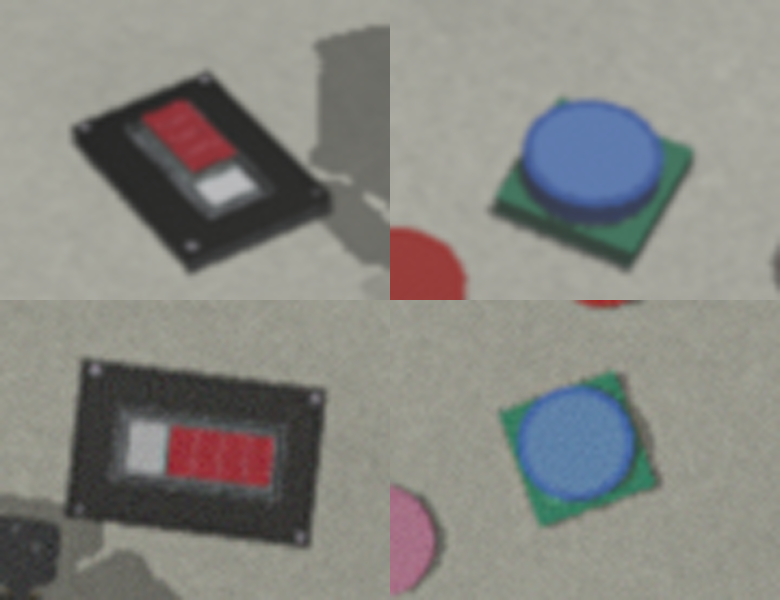

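The slide lies in its recess: block centre at (432.5,-345.7) mm, so it is under 2 mm off centre. The blue dish is exposed on the green plate and I'll take it next.

```bash
python3 -c "
from h import *
plan((.467,.0665,.09),-6)"
```

```text
t 14.97 tcp [ 0.3266 -0.1814  0.1159] yaw -6.4 q6 -0.58 open 0.061
 shift [1.048 0.447 0.103] turn [ 0.0003  0.0003 -0.0011] dturn 0.4 rows>= 4.6
```

```bash
python3 -m creep '[[[0.2,0.09,0],[0,0,0]],[[0.4,0.18,0],[0,0,0]],[[0.62,0.27,0],[0,0,0]],[[0.83,0.36,0.02],[0,0,0]],[[1,0.447,0.1],[0,0,0]],[[1,0.447,0.1],[0,0,0]],[[1,0.447,0.1],[0,0,0]]]' 0.85; python3 -c "
from h import *
plan((.467,.0665,.0217),-6.4)"
```

```text
time: 15.85
eef_pos: [0.465, 0.0546, 0.09]
orientation: [[0.112, 0.994, -0.001], [0.994, -0.112, -0.001], [-0.001, -0.001, -1.0]]
wrist_force: [0.0, -0.8, -0.2]
opening: 0.0872
t 15.85 tcp [0.465  0.0546 0.09  ] yaw -6.4 q6 0.08 open 0.0872
 shift [0.048 0.003 0.273] turn [-0.0002  0.0001 -0.0001] dturn 0.0 rows>= 1.1
```

```bash
python3 -m creep '[[[0.047,0.005,0.05],[0,0,0]],[[0.047,0.005,0.15],[0,0,0]],[[0.047,0.005,0.22],[0,0,0]],[[0.047,0.005,0.26],[0,0,0]],[[0.047,0.005,0.272],[0,0,0]],[[0.047,0.005,0.272],[0,0,0]],[[0.047,0.005,0.272],[0,0,0]]]';python3 -m creep '[[[0,0,0],[0,0,0]],[[0,0,0],[0,0,0]],[[0,0,0],[0,0,0]],[[0,0,0],[0,0,0]],[[0,0,0],[0,0,0]],[[0,0,0],[0,0,0]]]' -1 12;  python3 -m creep '[[[0,0,-0.02],[0,0,0]],[[0,0,-0.07],[0,0,0]],[[0,0,-0.2],[0,0,0]],[[0,0,-0.35],[0,0,0]],[[0,0,-0.35],[0,0,0]]]'; python3 -c "
from h import *
plan((.6205,.2027,.07),-6.4)"
```

```text
time: 16.73
eef_pos: [0.4679, 0.0672, 0.0228]
orientation: [[0.112, 0.994, 0.001], [0.994, -0.112, 0.0], [0.0, 0.001, -1.0]]
wrist_force: [0.7, 0.9, -0.1]
opening: 0.0867
time: 17.48
eef_pos: [0.4674, 0.0673, 0.0223]
orientation: [[0.112, 0.994, 0.0], [0.994, -0.112, 0.0], [0.0, 0.0, -1.0]]
wrist_force: [-1.5, 1.3, 1.2]
opening: 0.0607
time: 18.1
eef_pos: [0.4699, 0.0673, 0.113]
orientation: [[0.112, 0.994, 0.008], [0.994, -0.112, 0.0], [0.001, 0.008, -1.0]]
wrist_force: [-0.2, -0.2, -0.1]
opening: 0.0605
t 18.1 tcp [0.4699 0.0673 0.113 ] yaw -6.4 q6 0.11 open 0.0605
 shift [0.606 0.537 0.177] turn [ 0.0012 -0.0001 -0.    ] dturn 0.0 rows>= 3.3
```

```bash
python3 -m creep '[[[0.05,0.05,0],[0,0,0]],[[0.18,0.16,0],[0,0,0]],[[0.35,0.3,0],[0,0,0]],[[0.5,0.45,0.03],[0,0,0]],[[0.605,0.545,0.1],[0,0,0]],[[0.605,0.545,0.18],[0,0,0]],[[0.605,0.545,0.18],[0,0,0]],[[0.605,0.545,0.18],[0,0,0]]]'; python3 - <<'E'
from h import *
plan((.6205,.2027,.0163),-6.4)
im=arm.camera("scene");u,v=proj("scene",(.62,.2,.02)).astype(int);u2,v2=proj("scene",(.46,.06,.02)).astype(int)
cr=lambda I,u,v:cv2.resize(I[v-70:v+50,u-60:u+60],(400,400),interpolation=cv2.INTER_CUBIC)
cv2.imwrite("pics/v6.png",np.hstack([cr(im,u,v),cr(im,u2,v2)])[:,:,::-1])
E
```

```text
time: 19.1
eef_pos: [0.6195, 0.2025, 0.0642]
orientation: [[0.112, 0.994, -0.001], [0.994, -0.112, -0.0], [-0.0, -0.001, -1.0]]
wrist_force: [-0.1, -0.4, 0.3]
opening: 0.0607
t 19.1 tcp [0.6195 0.2025 0.0642] yaw -6.4 q6 0.32 open 0.0607
 shift [0.001 0.004 0.192] turn [-0.0002  0.     -0.    ] dturn 0.0 rows>= 0.8
```

View pics/v6.png

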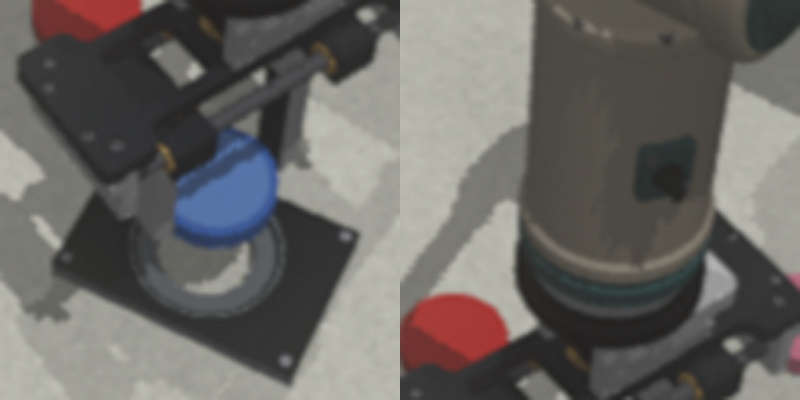

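The blue dish is held over the large round recess at about (210,255). Now I'll lower it.

```bash
python3 -m creep '[[[0.001,0.003,0.06],[0,0,0]],[[0.001,0.003,0.12],[0,0,0]],[[0.001,0.003,0.16],[0,0,0]],[[0.001,0.003,0.176],[0,0,0]],[[0.001,0.003,0.184],[0,0,0]],[[0.001,0.003,0.189],[0,0,0]],[[0.001,0.003,0.191],[0,0,0]],[[0.001,0.003,0.191],[0,0,0]]]'
```

```text
time: 20.15
eef_pos: [0.6206, 0.2025, 0.0172]
orientation: [[0.112, 0.994, 0.0], [0.994, -0.112, 0.0], [0.0, 0.0, -1.0]]
wrist_force: [-0.7, 0.9, -0.2]
opening: 0.0608
```

```bash
python3 -m creep '[[[0,0,0.002],[0,0,0]],[[0,0,0.002],[0,0,0]]]'
```

```text
time: 20.4
eef_pos: [0.6204, 0.2025, 0.0165]
orientation: [[0.112, 0.994, 0.0], [0.994, -0.112, 0.0], [0.0, 0.0, -1.0]]
wrist_force: [-0.5, 0.3, 0.2]
opening: 0.0606
```

```bash
python3 -m creep '[[[0,0,0.001],[0,0,0]],[[0,0,0.002],[0,0,0]],[[0,0,0.002],[0,0,0]]]'
```

```text
time: 20.78
eef_pos: [0.6205, 0.2025, 0.0163]
orientation: [[0.112, 0.994, 0.0], [0.994, -0.112, 0.0], [0.0, 0.0, -1.0]]
wrist_force: [-1.3, -0.8, 3.4]
opening: 0.0607
```

```bash
python3 -m creep '[[[0,0,0],[0,0,0]],[[0,0,0],[0,0,0]],[[0,0,0],[0,0,0]],[[0,0,-0.05],[0,0,0]],[[0,0,-0.2],[0,0,0]],[[0,0,-0.4],[0,0,0]],[[0,-0.2,-0.4],[0,0,0]],[[0,-0.4,-0.4],[0,0,0]],[[0,-0.62,-0.4],[0,0,0]],[[0,-0.85,-0.4],[0,0,0]],[[0,-1,-0.4],[0,0,0]],[[0,-1,-0.4],[0,0,0]]]' 0.9; python3 - <<'E'
from h import *
plan((.464,.067,.10),20.8)
for n in("top","scene"):
    im=arm.camera(n);cv2.imwrite(f"pics/{n}4.png",im[:,:,::-1]);H=hsv(im)
    b=blobs(n,near(n,(H[...,0]>100)&(H[...,0]<125)&(H[...,1]>80),proj(n,(.62,.2,.026)),35))[0];c,_=cv2.findContours(b[2],0,2)
    w=np.array([ray(n,p[0],.026) for p in c[0]])*1000;print(n,"blue",np.round(ray(n,b[1],.026),4),cv2.minEnclosingCircle(w.astype(np.float32)))
    b=blobs(n,near(n,(H[...,0]>50)&(H[...,0]<95)&(H[...,1]>60)&(H[...,2]>(80 if n=="scene" else 0)),proj(n,(.464,.067,.016)),40))[0];c,_=cv2.findContours(b[2],0,2);w=np.array([ray(n,p[0],.016) for p in c[0]])*1000;print("  green",b[0],np.round(ray(n,b[1],.016),4),cv2.minAreaRect(w.astype(np.float32)))
im=cv2.imread("pics/scene4.png");u,v=proj("scene",(.62,.2,.02)).astype(int);u2,v2=proj("scene",(.46,.06,.02)).astype(int)
cr=lambda I,u,v:cv2.resize(I[v-50:v+50,u-50:u+50],(400,400),interpolation=cv2.INTER_CUBIC)
cv2.imwrite("pics/v7.png",np.hstack([cr(im,u,v),cr(im,u2,v2)]))
E
```

```text
time: 22.28
eef_pos: [0.3694, 0.2304, 0.1169]
orientation: [[0.11, 0.994, 0.0], [0.994, -0.11, 0.0], [0.0, 0.0, -1.0]]
wrist_force: [0.0, -0.1, -0.0]
opening: 0.0893
t 22.27 tcp [0.3694 0.2304 0.1169] yaw -6.3 q6 0.51 open 0.0893
 shift [-0.608  0.448  0.067] turn [ 0.     -0.     -0.0753] dturn 27.1 rows>= 3.0
top blue [0.6201 0.2014] ((620.0427856445312, 201.415771484375), 31.558778762817383)
  green 815 [0.4637 0.0665] ((464.0083923339844, 66.34927368164062), (65.14814758300781, 65.48582458496094), 20.9483585357666)
scene blue [0.621  0.2029] ((620.2706298828125, 203.19790649414062), 33.792457580566406)
  green 946 [0.4641 0.068 ] ((463.4040222167969, 67.23515319824219), (66.39371490478516, 65.42366027832031), 20.901519775390625)
```

View pics/v7.png

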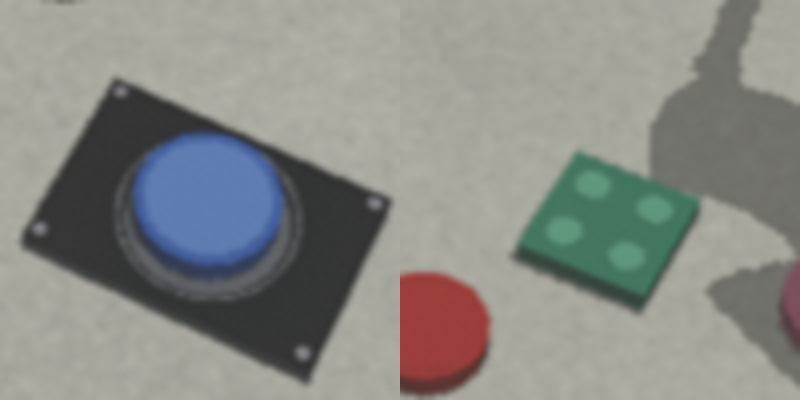

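The blue dish is seated, at (620,202) mm against a recess centre of (620.5,203) mm. The green plate is alone on the bench, turned 20.9°.

```bash
python3 -m creep '[[[-0.15,0.11,0],[0,0,-0.02]],[[-0.3,0.22,0],[0,0,-0.045]],[[-0.46,0.34,0],[0,0,-0.07]],[[-0.608,0.45,0.05],[0,0,-0.0755]],[[-0.608,0.45,0.1],[0,0,-0.0755]],[[-0.608,0.45,0.15],[0,0,-0.0755]],[[-0.608,0.45,0.15],[0,0,-0.0755]],[[-0.608,0.45,0.15],[0,0,-0.0755]]]'; python3 -c "
from h import *
plan((.464,.067,.006),20.9)"
```

```text
time: 23.38
eef_pos: [0.4666, 0.0677, 0.0786]
orientation: [[-0.356, 0.935, 0.0], [0.935, 0.356, 0.0], [0.0, 0.0, -1.0]]
wrist_force: [0.2, -0.2, 0.2]
opening: 0.0896
t 23.38 tcp [0.4666 0.0677 0.0786] yaw 20.8 q6 -0.37 open 0.0896
 shift [ 0.001 -0.011  0.29 ] turn [ 0.     -0.     -0.0001] dturn 0.1 rows>= 1.2
```

```bash
python3 -m creep '[[[0,-0.009,0.06],[0,0,0]],[[0,-0.009,0.15],[0,0,0]],[[0,-0.009,0.23],[0,0,0]],[[0,-0.009,0.27],[0,0,0]],[[0,-0.009,0.285],[0,0,0]],[[0,-0.009,0.289],[0,0,0]],[[0,-0.009,0.289],[0,0,0]]]';python3 -m creep '[[[0,0,0],[0,0,0]],[[0,0,0],[0,0,0]],[[0,0,0],[0,0,0]],[[0,0,0],[0,0,0]],[[0,0,0],[0,0,0]],[[0,0,0],[0,0,0]]]' -1 12;  python3 -m creep '[[[0,0,-0.02],[0,0,0]],[[0,0,-0.07],[0,0,0]],[[0,0,-0.2],[0,0,0]],[[0,0,-0.4],[0,0,0]],[[0,0,-0.4],[0,0,0]]]'; python3 -c "
from h import *
plan((.644,-.2245,.06),12.1)"
```

```text
time: 24.25
eef_pos: [0.4652, 0.066, 0.0067]
orientation: [[-0.355, 0.935, 0.001], [0.935, 0.355, 0.0], [-0.0, 0.001, -1.0]]
wrist_force: [-0.1, 0.3, 0.9]
opening: 0.0895
time: 25.0
eef_pos: [0.4647, 0.066, 0.0064]
orientation: [[-0.355, 0.935, 0.0], [0.935, 0.355, 0.0], [-0.0, 0.0, -1.0]]
wrist_force: [-1.1, 0.0, 2.4]
opening: 0.0662
time: 25.62
eef_pos: [0.468, 0.0661, 0.1104]
orientation: [[-0.355, 0.935, 0.009], [0.935, 0.355, 0.0], [-0.003, 0.009, -1.0]]
wrist_force: [-0.4, 0.8, -0.5]
opening: 0.0658
t 25.62 tcp [0.468  0.0661 0.1104] yaw 20.8 q6 -0.37 open 0.0658
 shift [-1.336  0.244  0.208] turn [0.0014 0.0004 0.0241] dturn -8.7 rows>= 5.5
```

```bash
python3 -m creep '[[[-0.08,0.01,0],[0,0,0.003]],[[-0.27,0.05,0],[0,0,0.01]],[[-0.5,0.09,0],[0,0,0.017]],[[-0.73,0.13,0],[0,0,0.024]],[[-0.97,0.18,0],[0,0,0.024]],[[-1,0.19,0],[0,0,0.024]],[[-1,0.19,0],[0,0,0.024]],[[-1,0.19,0],[0,0,0.024]]]'; python3 -c "
from h import *
plan((.644,-.2255,.06),12.1)"
```

```text
time: 26.62
eef_pos: [0.5963, -0.1493, 0.1058]
orientation: [[-0.211, 0.977, -0.002], [0.977, 0.211, 0.001], [0.002, -0.002, -1.0]]
wrist_force: [-0.3, 0.2, -1.0]
opening: 0.0659
t 26.62 tcp [ 0.5963 -0.1493  0.1058] yaw 12.2 q6 -0.57 open 0.0659
 shift [-0.339  0.122  0.182] turn [-0.0003 -0.0003  0.0002] dturn -0.1 rows>= 1.6
```

```bash
python3 -m creep '[[[-0.1,0.04,0.03],[0,0,0]],[[-0.24,0.09,0.09],[0,0,0]],[[-0.337,0.122,0.15],[0,0,0]],[[-0.337,0.122,0.19],[0,0,0]],[[-0.337,0.122,0.19],[0,0,0]],[[-0.337,0.122,0.19],[0,0,0]]]'; python3 - <<'E'
from h import *
plan((.644,-.2255,.0164),12.1)
im=arm.camera("scene");u,v=proj("scene",(.644,-.2245,.02)).astype(int)
cv2.imwrite("pics/v8.png",cv2.resize(im[v-60:v+40,u-55:u+55],(550,500),interpolation=cv2.INTER_CUBIC)[:,:,::-1])
E
```

```text
time: 27.38
eef_pos: [0.6448, -0.2254, 0.0594]
orientation: [[-0.211, 0.977, 0.0], [0.977, 0.211, 0.0], [0.0, 0.0, -1.0]]
wrist_force: [0.3, -0.5, 1.2]
opening: 0.0659
t 27.38 tcp [ 0.6448 -0.2254  0.0594] yaw 12.2 q6 -0.65 open 0.0659
 shift [ 0.    -0.003  0.172] turn [ 0.     -0.0001  0.0003] dturn -0.1 rows>= 0.7
```

View pics/v8.png

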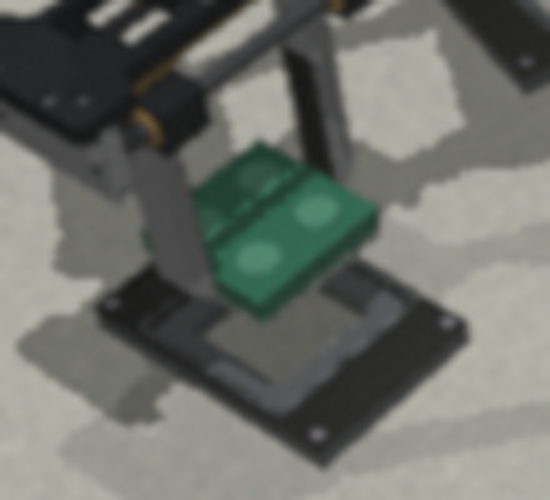

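The green plate is parallel to the square recess and above it, at about (285,345) in the crop. Now I'll lower it slowly.

```bash
python3 -m creep '[[[0,-0.003,0.05],[0,0,0]],[[0,-0.003,0.1],[0,0,0]],[[0,-0.003,0.14],[0,0,0]],[[0,-0.003,0.156],[0,0,0]],[[0,-0.003,0.164],[0,0,0]],[[0,-0.003,0.169],[0,0,0]],[[0,-0.003,0.171],[0,0,0]],[[0,-0.003,0.171],[0,0,0]]]'
```

```text
time: 28.42
eef_pos: [0.6447, -0.2272, 0.0164]
orientation: [[-0.21, 0.978, 0.001], [0.978, 0.21, -0.0], [-0.0, 0.001, -1.0]]
wrist_force: [-0.1, -1.7, 1.2]
opening: 0.0657
```

```bash
python3 -m creep '[[[0,0,0.001],[0,0,0]],[[0,0,0.002],[0,0,0]],[[0,0,0.002],[0,0,0]]]'
```

```text
time: 28.8
eef_pos: [0.6447, -0.2272, 0.0164]
orientation: [[-0.21, 0.978, 0.001], [0.978, 0.21, -0.0], [-0.001, 0.001, -1.0]]
wrist_force: [-1.1, 0.3, 5.2]
opening: 0.0659
```

```bash
python3 -m creep '[[[0,0,0],[0,0,0]],[[0,0,0],[0,0,0]],[[0,0,0],[0,0,0]],[[0,0,-0.05],[0,0,0]],[[0,0,-0.2],[0,0,0]],[[0,0,-0.4],[0,0,0]],[[0,-0.2,-0.4],[0,0,0]],[[0,-0.4,-0.4],[0,0,0]],[[0.2,-0.62,-0.4],[0,0,0]],[[0.4,-0.85,-0.4],[0,0,0]],[[0.5,-1,-0.4],[0,0,0]],[[0.5,-1,-0.4],[0,0,0]],[[0.5,-1,-0.4],[0,0,0]]]' 0.9; python3 - <<'E'
from h import *
I={}
for n in("top","scene"):
    im=I[n]=arm.camera(n);cv2.imwrite(f"pics/{n}5.png",im[:,:,::-1]);H=hsv(im)
    b=blobs(n,near(n,(H[...,0]>50)&(H[...,0]<95)&(H[...,1]>60)&(H[...,2]>(80 if n=="scene" else 0)),proj(n,(.644,-.225,.026)),40))[0];c,_=cv2.findContours(b[2],0,2);w=np.array([ray(n,p[0],.026) for p in c[0]])*1000;print(n,"green",b[0],np.round(ray(n,b[1],.026),4),cv2.minAreaRect(w.astype(np.float32)))
    o=cv2.imread(f"pics/{n}0.png")[:,:,::-1]
    for nm,P in(("canister",(.68,.055,.03)),("bottle",(.68,-.075,.03))):
        u,v=proj(n,P).astype(int);T=o[v-22:v+22,u-22:u+22].copy();r=cv2.matchTemplate(np.ascontiguousarray(im[v-32:v+32,u-32:u+32]),T,cv2.TM_CCOEFF_NORMED);_,s,_,l=cv2.minMaxLoc(r);print("  ",nm,"shift px",l[0]-10,l[1]-10,round(s,2))
s=arm.read_state();print(s["time"],s["eef_pos"],s["opening"])
cv2.imwrite("pics/final.png",np.hstack([cv2.resize(I["scene"][120:400,160:570],(410,280)),I["top"][160:440,130:510]])[:,:,::-1])
E
```

```text
time: 30.42
eef_pos: [0.3748, -0.158, 0.1166]
orientation: [[-0.21, 0.978, 0.003], [0.978, 0.21, -0.002], [-0.002, 0.003, -1.0]]
wrist_force: [0.8, -0.7, 0.4]
opening: 0.0894
top green 869 [ 0.6441 -0.2261] ((644.1980590820312, -226.05506896972656), (67.19572448730469, 68.60826873779297), 11.962876319885254)
   canister shift px 0 0 0.99
   bottle shift px 0 0 0.99
scene green 794 [ 0.6443 -0.2254] ((643.6700439453125, -226.10874938964844), (66.63326263427734, 67.1396484375), 12.204745292663574)
   canister shift px 0 0 1.0
   bottle shift px 0 0 1.0
30.525 [ 0.3760062  -0.15869257  0.11630935] 0.0892855446741411
```

View pics/final.png

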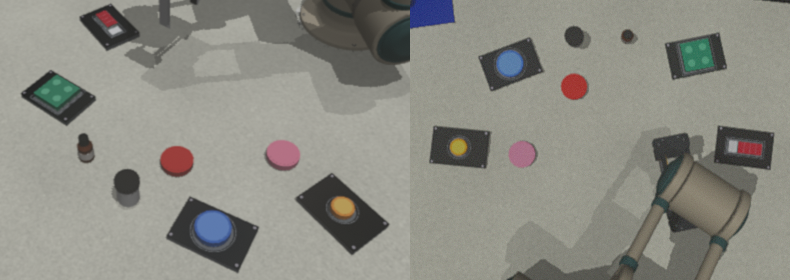

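All four samples sit in their own carriers, the bystanders haven't moved, and the arm is clear, so I'm handing in.

```bash
python3 -c "
from station import arm
print(arm.sign_off())"
```

```text
the job is handed in; nothing more can be done
None
```

I took the stack apart from the top down and set each sample in its matching carrier: the 39 mm dish, then the chambered slide, the 61 mm dish and the four-well plate. Each was lowered level until it touched at the expected height (3–5 N) and only then released. I handed the job in at about 30.5 s.

- **Fit:** after each placing, both cameras put the sample within about 2 mm of its recess centre, against roughly 4 mm of clearance. The slide is the furthest off, about 2 mm along its length. Both the slide and the plate are turned to match their recesses to within about a degree.
- **Bystanders:** the oil bottle and the objective canister show no shift in either view. The red and pink look-alike dishes were not touched.
- **Disagreement:** the two cameras differ by about 1–3 mm, up to 4 mm on a carrier outline, roughly in line with their stated calibration. I averaged them for the recess centres. No check failed.

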